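Load the cut-off sled: flip stop down, blank home, toggle clamp on

ROBOT

A 7-joint arm with a two-finger parallel gripper is mounted at the origin on a cart in front of the work surface, level with it; the furniture and walls round the work are solid. World frame = base frame: x ahead of the robot, y to its left, z up, the work surface at z = 0. Lengths are in m, angles in degrees, forces in N, time in s.
With the tool pointing down it reaches from about 0.425 to 0.875 m from the base axis. Payload 8.4 kg.
Tool frame: the origin (TCP) lies midway between the tips of the shut fingers; the grasp point (between the pads) lies 19 mm behind it (robot.grasp_offset is the distance from the TCP to the grasp point, in m); z points along the fingers, y is the line along which they close (so a half turn about z gives the same grasp; the last joint's range is limited). The gripper opens to 85 mm and grips with 20 to 120 N. Pads are 22 mm wide; open, the fingers measure 114 mm over their backs; the gripper's body (76 mm by 85 mm) begins 54 mm behind the grasp point. The pads swing forward as they close: fully open they stand 13 mm farther back than shut.
Start: joints at [59.519, 19.091, 2.286, 83.961, -0.768, 76.965, -3.352], TCP at [0.273, -0.59, 0.231] pointing down, gripper open.
Joint ranges: [-147.57, 147.57], [-21.85, 119.76], [-74.77, 79.35], [14.55, 137.4], [-85.83, 265.84], [4.83, 119.75], [-152.11, 152.11]. Speed limits (degrees/s): [127.2, 127.2, 159.86, 159.86, 180, 180, 180].

INTERFACE

Orientations are given as [roll, pitch, yaw] about the fixed x, y, z axes, in that order (R = Rz(yaw) Ry(pitch) Rx(roll)).
In Python, from plant import robot gives the robot as it stands.
- The arm moves only by the shell command python3 -m handwheel 'ROWS'. ROWS is JSON, a list of rows, each an object of numbers: "dx", "dy", "dz": the shift along the world's x, y, z in m; "rx", "ry", "rz": the turn, a rotation vector about the world's x, y, z in rad; "fingers": the gripper's target within -1 to 1 (fully open at 1, half-way at 0, shut at -1). A call has exactly 10 rows; each row is the pose to reach, as a shift and turn from the pose commanded when the call began; what a row does not reach only later rows make up. A row lasts 1/12 s, in which the tool goes at most 41.7 mm and 7.16 degrees, less where a joint would pass 70% of its speed; a pose out of reach is approached as far as the arm can. A call with a gripper value outside its range is refused whole. The fingers move at their own pace and stop on an object; the grip force is fixed at half the most. Time passes only in rows, so rows that repeat a pose let the fingers close, or fill a call up. It gives the time, the measured TCP pose, the force, the opening and the grip force at its end, in the units of the state.
- robot.read_state(): the state, without advancing time (a new reading comes with each control period).
- robot.get_image(name): name is "scene" or "top"; returns a dict with "color" (400x640x3 uint8, red, green, blue), "mtx" (3x3 intrinsics, pixels), "T" (4x4, takes a point from camera to world coordinates). Camera axes: x right, y down, z forward; pixel columns grow to the right and rows downward; lengths in m; the calibration is good to about 2 mm. A picture is of the moment at which its call begins. There is no depth.
- robot.hand_in(): hands the job in; it is judged then, once.
Trained networks look in a picture, given as the dict that the camera call returned (one of the last four; its "shot" number tells which), for a name from the list of things; names that differ only in an ending like _2 or _b are one class to them, and where a whole thing is asked for, a point or a joint stands for the part that bears it (a point fixed in the world has none). Each returns a list of dicts, best first, with "conf" (0 to 1); they miss things now and then, are a little off and sometimes report something else, mostly with a low value. They report only what shows in the picture. A call takes as long as a camera call.
- robot.silhouettes(picture, thing): "region" (400x640 bool, what is visible of it) and "xy" ([column, row] in pixels, amid what is visible of it).
The state is a dict: "clock": time; "joint_positions": joint angles; "qd": joint speeds; "joint_efforts": joint torques, N m; "tcp_pos": TCP position; "orientation": TCP orientation; "contact_force": force on the tool from outside, world axes, zero at the start; "wrist_torque": the same for the moment, N m; "width": opening from 0.0 (shut) to 1.0 (fully open); "grasp_force": force on a finger pad.
Only numpy, scipy, OpenCV 4.12 (cv2) and the standard library are available. Lean on these libraries where they do the work, as an engineer would, in place of code of your own. Each camera call takes 0.05 s, during which the arm holds its last target. There are 200 camera calls.

TASK

Load the cut-off sled for the next cut, by pushing with the fingertips: nothing needs gripping and nothing may be lifted. Push the parked flip stop all the way down, then push the wooden blank flat against the fence and along it until its end is up against the lowered stop. Last, push the toggle clamp's handle over until it locks and the rubber foot holds the blank down; leave the tools and offcuts lying around where they are.

Things in the scene. Friction and masses are not known exactly. Their poses are not given: they have to be found in the camera images.
- sled: Cut-off sled, fixed, at the right. Origin: on the table top, under the fence's centre line; x across the fence away from the robot, y along it to the left, z up. Plywood base 12 mm thick, x -55 to 125, y -175 to 27 mm. Aluminium fence x -20 to 20, y -170 to 22, top at z 50; the blank goes against its far face (x = 20). On it: toggle clamp (y = -80), right of it the flip stop (y = -140 mm).
- length_stop (a joint): Flip stop, to be lowered: aluminium arm 22 mm wide, 65 mm long, hinged along the fence at sled x = -12, y = -140, z = 63 mm. Rad: 0 = parked, 10 degrees past upright towards the robot; grows as pushed away from the robot and down; 1.75 = fully down (hard stop), arm level, its top at z = 66 mm. Stiff hinge: stays at any angle, turns with about 1 N at its end.
- stop_tip (a point): Point on that arm, 49 mm from the hinge, mid upper face (looks to the robot when parked, up when lowered). Below it is the leg, 12 x 22 mm, reaching 41 mm below the arm's middle: lowered, it hangs beyond the fence's far face to 22 mm above the table (10 mm above the base); parked, it points away from the robot at the top of the arm.
- stop_face (a point): Fixed point of the sled (sled x = 37, y = -129, z = 24 mm; axes as the sled's): where the middle of the blank's right end must come. It lies on the left-hand face of the flip stop's leg when lowered.
- clamp_handle (a joint): Toggle clamp handle: black grip 16 mm thick, pivot along the fence at sled x = -19, y = -80, z = 74 mm. Rad: 0 = open, leaning 0.50 rad from upright towards the robot; grows as pushed away from the robot; 0.75 = locked (hard stop), 0.25 rad past upright. Needs a few N at the grip, most just before it locks; stays where left. It swings the clamp bar (raised when open, to 110 mm high) down.
- handle_tip (a point): End of the clamp handle's grip, on its axis, 82 mm from its pivot. Push on the side that faces the robot, fingertips 20 mm or more below this point, and follow its arc: while the handle leans back, a push on the very end runs into the pivot and does not turn it.
- clamp_foot: Sprung rubber foot of the clamp, 17 mm in diameter; origin in the middle of its underside. Locked, it presses the blank onto the base from above at sled x = 37, y = -80 mm with about 10 N.
- blank: Loose wooden blank, 34 (x) by 165 (y) by 24 mm (z), about 0.12 kg, on the sled's base beyond the fence, a little askew, some 10 to 20 mm off the fence, its right end 20 to 50 mm short of the stop; its left end overhangs fence and base, so it squares up on the fence only when pushed near its middle. Origin: centre of its underside. y along its length to the left, z up.
- blank_stop_end (a point): Middle of the blank's right end face, the end that comes against the stop; axes as the blank's.
- blank_fence_side (a point): Middle of the blank's long near face, the one that comes against the fence.
- hex_key: Bystander: black hex key, 34 x 107 x 8 mm, lying on the right far part of the sled's base. Leave alone.
- push_stick: Bystander: wooden push stick, 44 x 344 x 12 mm, along the front edge of the table at the left. Leave alone.
- sanding_block: Bystander: sanding block, 61 x 112 x 34 mm, at the left. Leave alone.
- try_square: Bystander: try square, 120 x 202 x 18 mm, left of the sled. Leave alone.
- tape_measure: Bystander: tape measure, 37 x 98 x 72 mm, beyond the sled. Leave alone.
- bolt: Bystander: hexagon bolt standing on its head, 23 x 20 x 50 mm, left of the sled at the back. Leave alone. Near it the saw's wooden beam, 35 mm square, hangs over the table pointing at the robot (x 0.37 to 0.87 m, y 0.01 to 0.05 m, underside at z = 0.34 m): keep the arm clear of it; all work lies to the right of it.
- offcut_3: Bystander: wooden offcut, 34 x 60 x 11 mm, left of the sled at the front. Leave alone.

How it is judged:
By the outcome, as a careful person would: the job done as asked, in the order asked, and still so for the second after the job is handed in, with the robot touching nothing.
It also fails if it takes over 51 s, if anything falls off the work surface, if the arm or the gripper's body presses on something with over 40 N, if the wrist force passes 120 N, or if a joint passes its speed limit or range.

## Working session

There is one attempt and no reset: what is moved stays moved. The work goes in short steps, Python scripts to look and compute and a shell command to move; the robot and the scene stay as the last step left them, time stands still between calls to the robot, and variables do not carry over. Pictures are saved under pics/ and viewed, at most 10 in all, crops included, and the job is handed in when it is done.

```bash
ls; mkdir -p pics
cat > h.py <<'E'
import numpy as np, cv2
from plant import robot
def ray(im,px):
    d=im["T"][:3,:3]@np.linalg.inv(im["mtx"])@np.array([px[0],px[1],1.]); return im["T"][:3,3],d
def at(im,px,z):
    o,d=ray(im,px); return o+d*(z-o[2])/d[2]
def proj(im,P):
    P=np.atleast_2d(P); T=np.linalg.inv(im["T"]); c=P@T[:3,:3].T+T[:3,3]; u=c@im["mtx"].T; return u[:,:2]/u[:,2:]
def save(im,n,box=None,s=1):
    c=im["color"][:,:,::-1]
    if box: c=c[box[1]:box[3],box[0]:box[2]]
    cv2.imwrite("pics/"+n,cv2.resize(c,None,fx=s,fy=s,interpolation=cv2.INTER_CUBIC))
E
python3 - <<'E'
from h import *
a=robot.get_image("scene");b=robot.get_image("top")
save(a,"s0.png");save(b,"t0.png")
for n,im in(("scene",a),("top",b)):
    print(n,im["T"].round(3).tolist())
    for t in["sled","length_stop","clamp_handle","blank","clamp_foot","hex_key","tape_measure"]:
        for r in robot.silhouettes(im,t)[:1]:
            m=r["region"].astype(np.uint8);p=np.argwhere(m)[:,::-1]
            print(t,round(r["conf"],2),np.round(r["xy"]),cv2.minAreaRect(p.astype(np.float32)))
print(robot.read_state())
E
```

```text
pics
scene [[-0.59, -0.332, 0.736, -0.331], [-0.807, 0.256, -0.532, 0.665], [-0.012, -0.908, -0.419, 0.618], [0.0, 0.0, 0.0, 1.0]]
sled 0.83 [400. 207.] ((391.5, 202.5), (42.37452697753906, 62.61309814453125), 71.56505584716797)
length_stop 0.64 [412. 185.] ((411.2692565917969, 185.3461456298828), (21.180543899536133, 13.335897445678711), 78.69007110595703)
clamp_handle 0.43 [402. 190.] ((405.75006103515625, 187.75001525878906), (7.77817440032959, 21.21320343017578), 45.0)
blank 0.84 [366. 207.] ((368.5631408691406, 206.09539794921875), (11.31588363647461, 42.7119140625), 70.55996704101562)
clamp_foot 0.15 [198. 255.] ((199.11769104003906, 253.47059631347656), (20.858062744140625, 42.20119857788086), 75.96376037597656)
tape_measure 0.82 [349. 183.] ((348.0, 183.0), (20.0, 18.0), 90.0)
top [[0.026, -0.98, 0.195, 0.313], [-1.0, -0.027, -0.004, 0.01], [0.01, -0.195, -0.981, 1.325], [0.0, 0.0, 0.0, 1.0]]
sled 0.82 [424. 229.] ((423.2125244140625, 221.68348693847656), (75.28341674804688, 63.67129898071289), 6.115502834320068)
length_stop 0.73 [401. 210.] ((400.0443420410156, 210.622879028
[... 531 characters left out ...]
oint_positions': array([59.5176032 , 19.0878656 ,  2.28568444, 83.95890514, -0.76759901,
       76.96659621, -3.35275467]), 'qd': array([-0.02579362, -0.00761593, -0.09323291,  0.06321629,  0.05019167,
        0.04438902,  0.00155737]), 'joint_efforts': array([-2.97522529e-04, -6.58243275e+01,  1.36220310e+00, -4.05797017e+01,
        1.65558199e-02,  2.80463981e-03,  2.45881472e-05]), 'tcp_pos': array([ 0.27261662, -0.59005153,  0.23136258]), 'orientation': array([ 1.79998185e+02, -6.54036217e-04,  2.47964124e+01]), 'contact_force': array([-0.26586002, -0.48190589, -0.34460432]), 'wrist_torque': array([-0.01439433,  0.020483  ,  0.01402466]), 'grasp_force': 0.0, 'width': 0.9974506727135911}
```

Run:
```python
import cv2,numpy as np
t=cv2.imread("pics/t0.png")[120:290,350:510];s=cv2.imread("pics/s0.png")[150:250,330:450]
r=lambda x,f:cv2.resize(x,None,fx=f,fy=f,interpolation=cv2.INTER_CUBIC)
cv2.imwrite("pics/t0c.png",r(t,3.5)); cv2.imwrite("pics/s0c.png",r(s,6))
```

```text
(no output)
```

View pics/t0c.png

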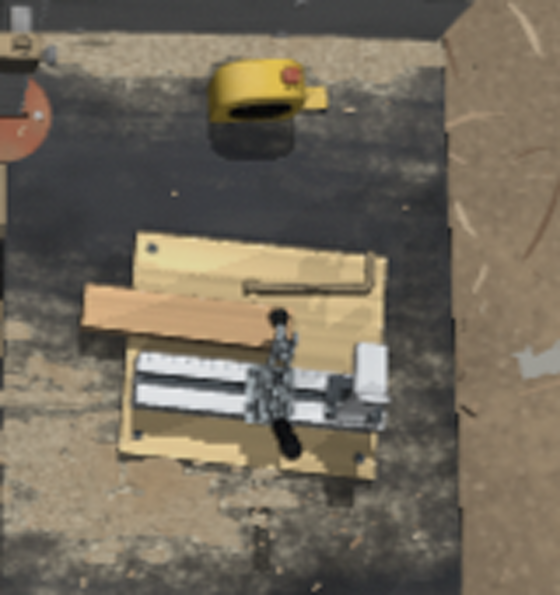

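View pics/s0c.png

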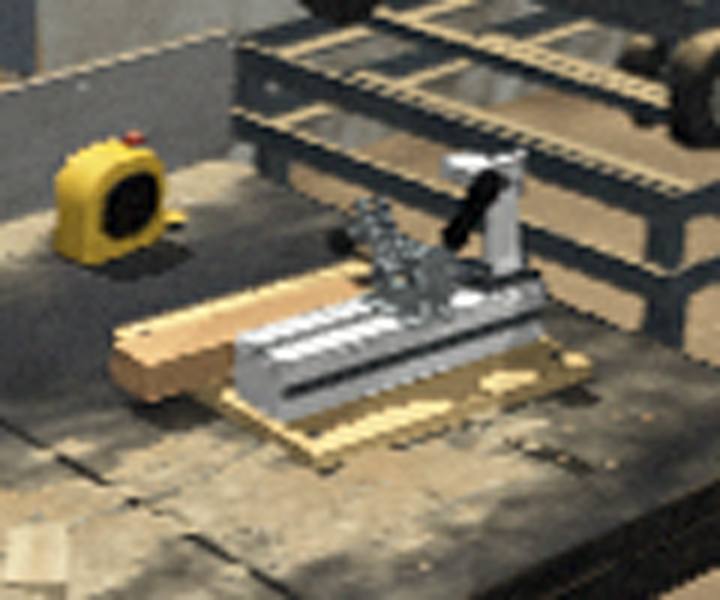

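View pics/t0.png

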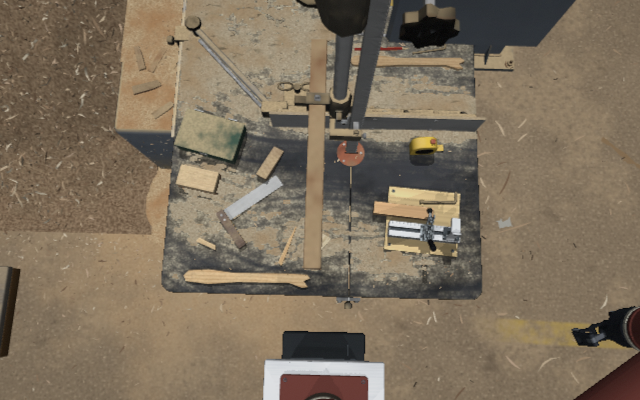

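```bash
cat >> h.py <<'E'
def fit(im,uv,L,x0):
    from scipy.optimize import least_squares
    def w(p):
        c,s=np.cos(p[2]),np.sin(p[2]); return np.c_[p[0]+c*L[:,0]-s*L[:,1],p[1]+s*L[:,0]+c*L[:,1],L[:,2]]
    r=least_squares(lambda p:(proj(im,w(p))-uv).ravel(),x0); return r.x,r.fun.reshape(-1,2)
E
python3 - <<'E'
from h import *
b=robot.get_image("top")
f=lambda q:np.array(q,float)/3.5+[350,120]
uv=f([(135,234),(387,257),(374,478),(119,454),(135,404),(385,428)])
L=np.array([(125,27,12),(125,-175,12),(-55,-175,12),(-55,27,12),(-20,22,50),(-20,-170,50)])/1e3
p,r=fit(b,uv,L,[.5,-.3,0]);print(p.round(4),np.degrees(p[2]),r.round(1).tolist())
q=f([(85,284),(80,325),(268,302),(266,346)])
W=np.array([at(b,x,.036) for x in q]);print(W.round(4))
c,s=np.cos(p[2]),np.sin(p[2])
print("blank corners in sled",(((W[:,:2]-p[:2])@np.array([[c,-s],[s,c]]))*1e3).round(1))
tm=[at(b,f(x),0.0) for x in [(210,160),(325,105)]];print(np.round(tm,3))
E
```

```text
[ 0.5035 -0.1882 -0.0711] -4.073343456607643 [[0.3, -0.3], [-0.7, -0.0], [0.3, 0.2], [0.2, -0.1], [0.2, 0.1], [-0.2, 0.2]]
[[ 0.5815 -0.1266  0.036 ]
 [ 0.5485 -0.1229  0.036 ]
 [ 0.5711 -0.2712  0.036 ]
 [ 0.5358 -0.2691  0.036 ]]
blank corners in sled [[ 73.5  67. ]
 [ 40.3  68.3]
 [ 73.3 -78.1]
 [ 38.  -78.5]]
[[ 0.696 -0.233  0.   ]
 [ 0.747 -0.329  0.   ]]
```

The top picture shows the sled base corners around crop px (135,234), (387,257), (374,478) and (119,454). The blank is at (80..270, 285..345), the stop stands parked at (370,370), and the handle leans towards the robot at (290,440). First I move to a point in front of the stop with the fingers shut.

```bash
python3 -m handwheel '[{"dx":0.02,"dy":0.035,"rz":-0.1,"fingers":-1},{"dx":0.04,"dy":0.07,"rz":-0.2,"fingers":-1},{"dx":0.06,"dy":0.1,"rz":-0.3,"fingers":-1},{"dx":0.08,"dy":0.135,"rz":-0.4,"fingers":-1},{"dx":0.1,"dy":0.165,"rz":-0.504,"fingers":-1},{"dx":0.12,"dy":0.2,"rz":-0.504,"fingers":-1},{"dx":0.14,"dy":0.23,"rz":-0.504,"fingers":-1},{"dx":0.161,"dy":0.266,"dz":-0.02,"rz":-0.504,"fingers":-1},{"dx":0.161,"dy":0.266,"dz":-0.05,"rz":-0.504,"fingers":-1},{"dx":0.161,"dy":0.266,"dz":-0.08,"rz":-0.504,"fingers":-1}]'
python3 - <<'E'
from h import *
a=robot.get_image("scene");b=robot.get_image("top")
A=cv2.resize(a["color"][130:250,330:450],(480,480));B=cv2.resize(b["color"][180:270,365:485],None,fx=2.6,fy=2.6*480/234/2.0513*1.0) 
B=cv2.resize(b["color"][190:270,390:470],(480,480))
cv2.imwrite("pics/p1.png",cv2.resize(np.hstack([A,B]),(800,400))[:,:,::-1])
E
```

```text
invalid input
```

View pics/p1.png

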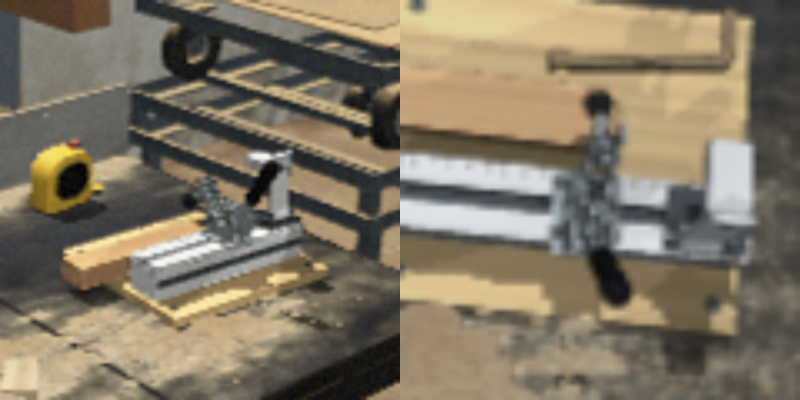

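The picture shows the unchanged scene, because the move was refused, probably for missing keys. I'll give all seven in each row.

```bash
python3 -m handwheel '[{"dx":0.02,"dy":0.035,"dz":0,"rx":0,"ry":0,"rz":-0.1,"fingers":-1},{"dx":0.04,"dy":0.07,"dz":0,"rx":0,"ry":0,"rz":-0.2,"fingers":-1},{"dx":0.06,"dy":0.1,"dz":0,"rx":0,"ry":0,"rz":-0.3,"fingers":-1},{"dx":0.08,"dy":0.135,"dz":0,"rx":0,"ry":0,"rz":-0.4,"fingers":-1},{"dx":0.1,"dy":0.165,"dz":0,"rx":0,"ry":0,"rz":-0.504,"fingers":-1},{"dx":0.12,"dy":0.2,"dz":0,"rx":0,"ry":0,"rz":-0.504,"fingers":-1},{"dx":0.14,"dy":0.23,"dz":0,"rx":0,"ry":0,"rz":-0.504,"fingers":-1},{"dx":0.161,"dy":0.266,"dz":-0.02,"rx":0,"ry":0,"rz":-0.504,"fingers":-1},{"dx":0.161,"dy":0.266,"dz":-0.05,"rx":0,"ry":0,"rz":-0.504,"fingers":-1},{"dx":0.161,"dy":0.266,"dz":-0.08,"rx":0,"ry":0,"rz":-0.504,"fingers":-1}]'
```

```text
clock: 1.78
tcp_pos: [0.4363, -0.3212, 0.1514]
orientation: [180.0, -0.2, -3.8]
contact_force: [0.2, -0.6, -0.8]
width: 0.001
grasp_force: 0.0
```

```bash
python3 -m handwheel '[{"dx":0,"dy":0,"dz":-0.035,"rx":0,"ry":0,"rz":0,"fingers":-1},{"dx":0.015,"dy":-0.001,"dz":-0.046,"rx":0,"ry":0,"rz":0,"fingers":-1},{"dx":0.035,"dy":-0.0025,"dz":-0.046,"rx":0,"ry":0,"rz":0,"fingers":-1},{"dx":0.048,"dy":-0.0034,"dz":-0.047,"rx":0,"ry":0,"rz":0,"fingers":-1},{"dx":0.057,"dy":-0.004,"dz":-0.049,"rx":0,"ry":0,"rz":0,"fingers":-1},{"dx":0.066,"dy":-0.0047,"dz":-0.053,"rx":0,"ry":0,"rz":0,"fingers":-1},{"dx":0.072,"dy":-0.0051,"dz":-0.06,"rx":0,"ry":0,"rz":0,"fingers":-1},{"dx":0.077,"dy":-0.0055,"dz":-0.068,"rx":0,"ry":0,"rz":0,"fingers":-1},{"dx":0.081,"dy":-0.0057,"dz":-0.076,"rx":0,"ry":0,"rz":0,"fingers":-1},{"dx":0.082,"dy":-0.0058,"dz":-0.082,"rx":0,"ry":0,"rz":0,"fingers":-1}]'
python3 -m handwheel '[{"dx":0.001,"dy":0,"dz":-0.002,"rx":0,"ry":0,"rz":0,"fingers":-1},{"dx":0.002,"dy":0,"dz":-0.004,"rx":0,"ry":0,"rz":0,"fingers":-1},{"dx":0.002,"dy":0,"dz":-0.005,"rx":0,"ry":0,"rz":0,"fingers":-1},{"dx":0.002,"dy":0,"dz":-0.006,"rx":0,"ry":0,"rz":0,"fingers":-1},{"dx":0.002,"dy":0,"dz":-0.006,"rx":0,"ry":0,"rz":0,"fingers":-1},{"dx":0.002,"dy":0,"dz":-0.006,"rx":0,"ry":0,"rz":0,"fingers":-1},{"dx":0.002,"dy":0,"dz":-0.006,"rx":0,"ry":0,"rz":0,"fingers":-1},{"dx":0.002,"dy":0,"dz":-0.006,"rx":0,"ry":0,"rz":0,"fingers":-1},{"dx":0.002,"dy":0,"dz":-0.006,"rx":0,"ry":0,"rz":0,"fingers":-1},{"dx":0.002,"dy":0,"dz":-0.006,"rx":0,"ry":0,"rz":0,"fingers":-1}]'
```

```text
clock: 2.62
tcp_pos: [0.5158, -0.3297, 0.0681]
orientation: [-180.0, 0.0, -4.1]
contact_force: [0.6, -0.1, 1.2]
width: -0.002
grasp_force: 0.4
clock: 3.45
tcp_pos: [0.5158, -0.3298, 0.0657]
orientation: [-180.0, 0.1, -4.1]
contact_force: [-15.3, 6.8, 28.6]
width: -0.0
grasp_force: 14.2
```

```bash
python3 -m handwheel '[{"dx":-0.003,"dy":0,"dz":0.03,"rx":0,"ry":0,"rz":0,"fingers":-1},{"dx":0,"dy":0,"dz":0.065,"rx":0,"ry":0,"rz":0,"fingers":-1},{"dx":0,"dy":0,"dz":0.1,"rx":0,"ry":0,"rz":0,"fingers":-1},{"dx":0.03,"dy":0.02,"dz":0.1,"rx":0,"ry":0,"rz":0,"fingers":-1},{"dx":0.055,"dy":0.045,"dz":0.1,"rx":0,"ry":0,"rz":0,"fingers":-1},{"dx":0.075,"dy":0.075,"dz":0.1,"rx":0,"ry":0,"rz":0,"fingers":-1},{"dx":0.0846,"dy":0.105,"dz":0.1,"rx":0,"ry":0,"rz":0,"fingers":-1},{"dx":0.0846,"dy":0.1195,"dz":0.09,"rx":0,"ry":0,"rz":0,"fingers":-1},{"dx":0.0846,"dy":0.1195,"dz":0.06,"rx":0,"ry":0,"rz":0,"fingers":-1},{"dx":0.0846,"dy":0.1195,"dz":0.04,"rx":0,"ry":0,"rz":0,"fingers":-1}]'
python3 - <<'E'
from h import *
a=robot.get_image("scene");b=robot.get_image("top")
A=cv2.resize(a["color"][130:250,330:450],(480,480))
B=cv2.resize(b["color"][180:270,370:470],(533,480),interpolation=cv2.INTER_CUBIC)
cv2.imwrite("pics/p2.png",cv2.resize(np.hstack([A,B]),(800,379))[:,:,::-1])
E
```

```text
clock: 4.28
tcp_pos: [0.6018, -0.2088, 0.1018]
orientation: [-180.0, 0.0, -3.9]
contact_force: [-0.6, -1.3, -0.6]
width: 0.001
grasp_force: 0.0
```

View pics/p2.png

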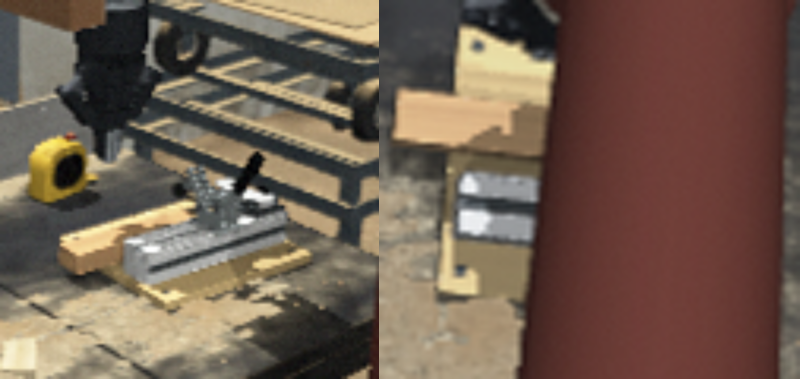

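The left half shows the stop lowered at about (245,195) and the blank untouched. The gripper is beyond the blank with its tip at (110,155). Now down, and push to the fence.

```bash
python3 -m handwheel '[{"dx":0,"dy":0,"dz":-0.035,"rx":0,"ry":0,"rz":0,"fingers":-1},{"dx":0,"dy":0,"dz":-0.065,"rx":0,"ry":0,"rz":0,"fingers":-1},{"dx":0,"dy":0,"dz":-0.079,"rx":0,"ry":0,"rz":0,"fingers":-1},{"dx":-0.005,"dy":0.0004,"dz":-0.079,"rx":0,"ry":0,"rz":0,"fingers":-1},{"dx":-0.01,"dy":0.0007,"dz":-0.079,"rx":0,"ry":0,"rz":0,"fingers":-1},{"dx":-0.015,"dy":0.001,"dz":-0.079,"rx":0,"ry":0,"rz":0,"fingers":-1},{"dx":-0.019,"dy":0.0013,"dz":-0.079,"rx":0,"ry":0,"rz":0,"fingers":-1},{"dx":-0.023,"dy":0.0016,"dz":-0.079,"rx":0,"ry":0,"rz":0,"fingers":-1},{"dx":-0.027,"dy":0.0019,"dz":-0.079,"rx":0,"ry":0,"rz":0,"fingers":-1},{"dx":-0.03,"dy":0.0021,"dz":-0.079,"rx":0,"ry":0,"rz":0,"fingers":-1}]'
python3 -m handwheel '[{"dx":-0.002,"dy":0,"dz":0,"rx":0,"ry":0,"rz":0,"fingers":-1},{"dx":-0.004,"dy":0.0003,"dz":0,"rx":0,"ry":0,"rz":0,"fingers":-1},{"dx":-0.005,"dy":0.0004,"dz":0,"rx":0,"ry":0,"rz":0,"fingers":-1},{"dx":-0.006,"dy":0.0004,"dz":0,"rx":0,"ry":0,"rz":0,"fingers":-1},{"dx":-0.007,"dy":0.0005,"dz":0,"rx":0,"ry":0,"rz":0,"fingers":-1},{"dx":-0.007,"dy":0.0005,"dz":0,"rx":0,"ry":0,"rz":0,"fingers":-1},{"dx":-0.007,"dy":0.0005,"dz":0,"rx":0,"ry":0,"rz":0,"fingers":-1},{"dx":-0.007,"dy":0.0005,"dz":0,"rx":0,"ry":0,"rz":0,"fingers":-1},{"dx":-0.007,"dy":0.0005,"dz":0,"rx":0,"ry":0,"rz":0,"fingers":-1},{"dx":-0.007,"dy":0.0005,"dz":0,"rx":0,"ry":0,"rz":0,"fingers":-1}]'
```

```text
clock: 5.22
tcp_pos: [0.5724, -0.2084, 0.0254]
orientation: [180.0, -0.1, -4.1]
contact_force: [2.0, -0.5, 1.1]
width: -0.003
grasp_force: 0.7
clock: 6.05
tcp_pos: [0.5683, -0.2083, 0.0254]
orientation: [179.9, -0.4, -4.1]
contact_force: [10.2, -3.3, -1.4]
width: 0.002
grasp_force: 5.4
```

```bash
python3 -m handwheel '[{"dx":0.032,"dy":-0.0023,"dz":0,"rx":0,"ry":0,"rz":0,"fingers":-1},{"dx":0.034,"dy":0.025,"dz":0.01,"rx":0,"ry":0,"rz":0,"fingers":-1},{"dx":0.036,"dy":0.055,"dz":0.01,"rx":0,"ry":0,"rz":0,"fingers":-1},{"dx":0.038,"dy":0.085,"dz":0.01,"rx":0,"ry":0,"rz":0,"fingers":-1},{"dx":0.0396,"dy":0.1044,"dz":0.01,"rx":0,"ry":0,"rz":0,"fingers":-1},{"dx":0.03,"dy":0.1055,"dz":0.01,"rx":0,"ry":0,"rz":0,"fingers":-1},{"dx":0.01,"dy":0.107,"dz":0,"rx":0,"ry":0,"rz":0,"fingers":-1},{"dx":-0.01,"dy":0.108,"dz":0,"rx":0,"ry":0,"rz":0,"fingers":-1},{"dx":-0.0183,"dy":0.1085,"dz":0,"rx":0,"ry":0,"rz":0,"fingers":-1},{"dx":-0.0183,"dy":0.1085,"dz":0,"rx":0,"ry":0,"rz":0,"fingers":-1}]'
python3 - <<'E'
from h import *
a=robot.get_image("scene");b=robot.get_image("top")
A=cv2.resize(a["color"][80:250,300:450],(424,480))
B=cv2.resize(b["color"][180:270,370:470],(533,480),interpolation=cv2.INTER_CUBIC)
cv2.imwrite("pics/p3.png",cv2.resize(np.hstack([A,B]),(800,401))[:,:,::-1])
E
```

```text
clock: 6.88
tcp_pos: [0.5448, -0.0997, 0.024]
orientation: [180.0, 0.1, -4.1]
contact_force: [-0.3, -0.4, 0.1]
width: 0.002
grasp_force: 0.0
```

View pics/p3.png

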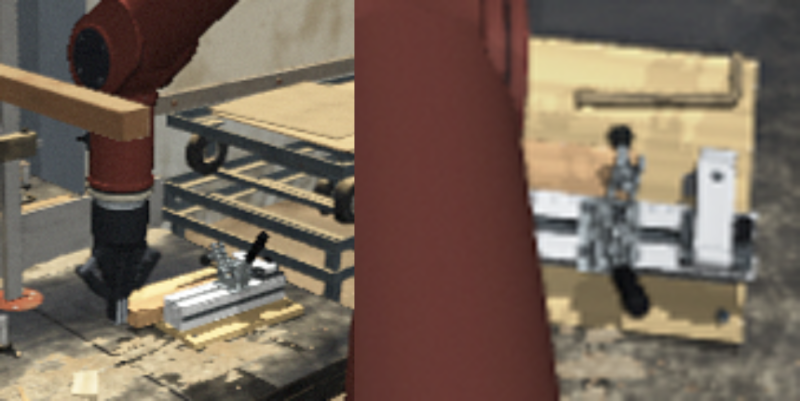

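The left half shows the fingers beyond the blank's left end at (120,310), clear of the beam. The right half shows the stop down at (717,205) and the blank on the fence. Next I push along the fence.

```bash
python3 -m handwheel '[{"dx":-0.0004,"dy":-0.006,"dz":0,"rx":0,"ry":0,"rz":0,"fingers":-1},{"dx":-0.0007,"dy":-0.01,"dz":0,"rx":0,"ry":0,"rz":0,"fingers":-1},{"dx":-0.0009,"dy":-0.013,"dz":0,"rx":0,"ry":0,"rz":0,"fingers":-1},{"dx":-0.0011,"dy":-0.016,"dz":0,"rx":0,"ry":0,"rz":0,"fingers":-1},{"dx":-0.0014,"dy":-0.019,"dz":0,"rx":0,"ry":0,"rz":0,"fingers":-1},{"dx":-0.0016,"dy":-0.022,"dz":0,"rx":0,"ry":0,"rz":0,"fingers":-1},{"dx":-0.0018,"dy":-0.025,"dz":0,"rx":0,"ry":0,"rz":0,"fingers":-1},{"dx":-0.002,"dy":-0.028,"dz":0,"rx":0,"ry":0,"rz":0,"fingers":-1},{"dx":-0.0022,"dy":-0.031,"dz":0,"rx":0,"ry":0,"rz":0,"fingers":-1},{"dx":-0.0024,"dy":-0.034,"dz":0,"rx":0,"ry":0,"rz":0,"fingers":-1}]'
python3 -m handwheel '[{"dx":-0.0001,"dy":-0.002,"dz":0,"rx":0,"ry":0,"rz":0,"fingers":-1},{"dx":-0.0003,"dy":-0.004,"dz":0,"rx":0,"ry":0,"rz":0,"fingers":-1},{"dx":-0.0004,"dy":-0.006,"dz":0,"rx":0,"ry":0,"rz":0,"fingers":-1},{"dx":-0.0005,"dy":-0.007,"dz":0,"rx":0,"ry":0,"rz":0,"fingers":-1},{"dx":-0.0006,"dy":-0.008,"dz":0,"rx":0,"ry":0,"rz":0,"fingers":-1},{"dx":-0.0006,"dy":-0.009,"dz":0,"rx":0,"ry":0,"rz":0,"fingers":-1},{"dx":-0.0006,"dy":-0.009,"dz":0,"rx":0,"ry":0,"rz":0,"fingers":-1},{"dx":-0.0006,"dy":-0.009,"dz":0,"rx":0,"ry":0,"rz":0,"fingers":-1},{"dx":-0.0006,"dy":-0.009,"dz":0,"rx":0,"ry":0,"rz":0,"fingers":-1},{"dx":-0.0006,"dy":-0.009,"dz":0,"rx":0,"ry":0,"rz":0,"fingers":-1}]'
```

```text
clock: 7.82
tcp_pos: [0.5446, -0.1335, 0.0243]
orientation: [-180.0, -0.0, -4.1]
contact_force: [0.4, 2.8, 0.5]
width: -0.002
grasp_force: 1.0
clock: 8.65
tcp_pos: [0.5441, -0.1412, 0.0243]
orientation: [-179.9, -0.0, -4.0]
contact_force: [1.1, 5.0, 2.6]
width: 0.0
grasp_force: 2.5
```

```bash
python3 -m handwheel '[{"dx":0,"dy":-0.001,"dz":0,"rx":0,"ry":0,"rz":0,"fingers":-1},{"dx":-0.0001,"dy":-0.002,"dz":0,"rx":0,"ry":0,"rz":0,"fingers":-1},{"dx":-0.0002,"dy":-0.003,"dz":0,"rx":0,"ry":0,"rz":0,"fingers":-1},{"dx":-0.0002,"dy":-0.003,"dz":0,"rx":0,"ry":0,"rz":0,"fingers":-1},{"dx":-0.0002,"dy":-0.003,"dz":0,"rx":0,"ry":0,"rz":0,"fingers":-1},{"dx":-0.0002,"dy":-0.003,"dz":0,"rx":0,"ry":0,"rz":0,"fingers":-1},{"dx":-0.0002,"dy":-0.003,"dz":0,"rx":0,"ry":0,"rz":0,"fingers":-1},{"dx":-0.0002,"dy":-0.003,"dz":0,"rx":0,"ry":0,"rz":0,"fingers":-1},{"dx":-0.0002,"dy":-0.003,"dz":0,"rx":0,"ry":0,"rz":0,"fingers":-1},{"dx":-0.0002,"dy":-0.003,"dz":0,"rx":0,"ry":0,"rz":0,"fingers":-1}]'
```

```text
clock: 9.48
tcp_pos: [0.5441, -0.1417, 0.0243]
orientation: [-179.8, 0.0, -3.9]
contact_force: [0.8, 12.3, 3.2]
width: -0.007
grasp_force: 6.2
```

```bash
python3 -m handwheel '[{"dx":0.0013,"dy":0.0192,"dz":0,"rx":0,"ry":0,"rz":0,"fingers":-1},{"dx":0.02,"dy":0.018,"dz":0.01,"rx":0,"ry":0,"rz":0,"fingers":-1},{"dx":0.04,"dy":0.015,"dz":0.01,"rx":0,"ry":0,"rz":0,"fingers":-1},{"dx":0.0588,"dy":0.0102,"dz":0.01,"rx":0,"ry":0,"rz":0,"fingers":-1},{"dx":0.057,"dy":-0.02,"dz":0.01,"rx":0,"ry":0,"rz":0,"fingers":-1},{"dx":0.055,"dy":-0.05,"dz":0.005,"rx":0,"ry":0,"rz":0,"fingers":-1},{"dx":0.0532,"dy":-0.0697,"dz":0,"rx":0,"ry":0,"rz":0,"fingers":-1},{"dx":0.0532,"dy":-0.0697,"dz":0,"rx":0,"ry":0,"rz":0,"fingers":-1},{"dx":0.04,"dy":-0.0688,"dz":0,"rx":0,"ry":0,"rz":0,"fingers":-1},{"dx":0.0282,"dy":-0.0679,"dz":0,"rx":0,"ry":0,"rz":0,"fingers":-1}]'
python3 -m handwheel '[{"dx":-0.002,"dy":0.0001,"dz":0,"rx":0,"ry":0,"rz":0,"fingers":-1},{"dx":-0.004,"dy":0.0003,"dz":0,"rx":0,"ry":0,"rz":0,"fingers":-1},{"dx":-0.005,"dy":0.0004,"dz":0,"rx":0,"ry":0,"rz":0,"fingers":-1},{"dx":-0.006,"dy":0.0004,"dz":0,"rx":0,"ry":0,"rz":0,"fingers":-1},{"dx":-0.007,"dy":0.0005,"dz":0,"rx":0,"ry":0,"rz":0,"fingers":-1},{"dx":-0.007,"dy":0.0005,"dz":0,"rx":0,"ry":0,"rz":0,"fingers":-1},{"dx":-0.007,"dy":0.0005,"dz":0,"rx":0,"ry":0,"rz":0,"fingers":-1},{"dx":-0.007,"dy":0.0005,"dz":0,"rx":0,"ry":0,"rz":0,"fingers":-1},{"dx":-0.007,"dy":0.0005,"dz":0,"rx":0,"ry":0,"rz":0,"fingers":-1},{"dx":-0.007,"dy":0.0005,"dz":0,"rx":0,"ry":0,"rz":0,"fingers":-1}]'
```

```text
clock: 10.32
tcp_pos: [0.571, -0.2136, 0.0236]
orientation: [180.0, 0.1, -4.1]
contact_force: [-0.3, -0.3, -0.9]
width: -0.001
grasp_force: 0.0
clock: 11.15
tcp_pos: [0.568, -0.2133, 0.0254]
orientation: [179.9, -0.3, -4.1]
contact_force: [8.9, -3.9, -1.4]
width: -0.0
grasp_force: 4.3
```

```bash
python3 -m handwheel '[{"dx":0.032,"dy":-0.0023,"dz":0,"rx":0,"ry":0,"rz":0,"fingers":-1},{"dx":0.034,"dy":0.028,"dz":0.01,"rx":0,"ry":0,"rz":0,"fingers":-1},{"dx":0.036,"dy":0.06,"dz":0.01,"rx":0,"ry":0,"rz":0,"fingers":-1},{"dx":0.038,"dy":0.0826,"dz":0.01,"rx":0,"ry":0,"rz":0,"fingers":-1},{"dx":0.038,"dy":0.0826,"dz":0.01,"rx":0,"ry":0,"rz":0,"fingers":-1},{"dx":0.01,"dy":0.0846,"dz":0.005,"rx":0,"ry":0,"rz":0,"fingers":-1},{"dx":-0.0199,"dy":0.0866,"dz":0,"rx":0,"ry":0,"rz":0,"fingers":-1},{"dx":-0.0199,"dy":0.0866,"dz":0,"rx":0,"ry":0,"rz":0,"fingers":-1},{"dx":-0.0203,"dy":0.08,"dz":0,"rx":0,"ry":0,"rz":0,"fingers":-1},{"dx":-0.0207,"dy":0.0747,"dz":0,"rx":0,"ry":0,"rz":0,"fingers":-1}]'
python3 -m handwheel '[{"dx":0,"dy":-0.001,"dz":0,"rx":0,"ry":0,"rz":0,"fingers":-1},{"dx":-0.0001,"dy":-0.002,"dz":0,"rx":0,"ry":0,"rz":0,"fingers":-1},{"dx":-0.0002,"dy":-0.003,"dz":0,"rx":0,"ry":0,"rz":0,"fingers":-1},{"dx":-0.0003,"dy":-0.004,"dz":0,"rx":0,"ry":0,"rz":0,"fingers":-1},{"dx":-0.0003,"dy":-0.005,"dz":0,"rx":0,"ry":0,"rz":0,"fingers":-1},{"dx":-0.0004,"dy":-0.006,"dz":0,"rx":0,"ry":0,"rz":0,"fingers":-1},{"dx":-0.0004,"dy":-0.0065,"dz":0,"rx":0,"ry":0,"rz":0,"fingers":-1},{"dx":-0.0004,"dy":-0.0065,"dz":0,"rx":0,"ry":0,"rz":0,"fingers":-1},{"dx":-0.0004,"dy":-0.0065,"dz":0,"rx":0,"ry":0,"rz":0,"fingers":-1},{"dx":-0.0004,"dy":-0.0065,"dz":0,"rx":0,"ry":0,"rz":0,"fingers":-1}]'
```

```text
clock: 11.98
tcp_pos: [0.545, -0.1385, 0.0248]
orientation: [180.0, -0.1, -4.0]
contact_force: [0.5, -0.5, -0.4]
width: -0.002
grasp_force: 0.0
clock: 12.82
tcp_pos: [0.5446, -0.1416, 0.0245]
orientation: [-179.8, -0.0, -3.9]
contact_force: [0.9, 7.9, 2.8]
width: -0.001
grasp_force: 4.5
```

The end contact came at the same place with force rising to 7.9 N, so the blank is seated. Now I move over to the handle and tilt the fingers forward.

```bash
python3 -m handwheel '[{"dx":0.002,"dy":0.028,"dz":0,"rx":0,"ry":0,"rz":0,"fingers":-1},{"dx":0.002,"dy":0.028,"dz":0.04,"rx":0,"ry":0,"rz":0,"fingers":-1},{"dx":0.002,"dy":0.028,"dz":0.08,"rx":0,"ry":0,"rz":0,"fingers":-1},{"dx":0.002,"dy":0.028,"dz":0.12,"rx":0,"ry":0,"rz":0,"fingers":-1},{"dx":-0.02,"dy":0.025,"dz":0.15,"rx":0,"ry":0,"rz":0,"fingers":-1},{"dx":-0.05,"dy":0.01,"dz":0.17,"rx":0,"ry":0,"rz":0,"fingers":-1},{"dx":-0.08,"dy":-0.01,"dz":0.17,"rx":0,"ry":0,"rz":0,"fingers":-1},{"dx":-0.11,"dy":-0.03,"dz":0.17,"rx":0,"ry":0,"rz":0,"fingers":-1},{"dx":-0.13,"dy":-0.06,"dz":0.17,"rx":0,"ry":0,"rz":0,"fingers":-1},{"dx":-0.14,"dy":-0.09,"dz":0.17,"rx":0,"ry":0,"rz":0,"fingers":-1}]'
python3 -m handwheel '[{"dx":-0.006,"dy":-0.0265,"dz":0,"rx":-0.008,"ry":-0.12,"rz":0,"fingers":-1},{"dx":-0.006,"dy":-0.0265,"dz":0,"rx":-0.017,"ry":-0.24,"rz":0,"fingers":-1},{"dx":-0.006,"dy":-0.0265,"dz":0,"rx":-0.026,"ry":-0.36,"rz":0,"fingers":-1},{"dx":-0.006,"dy":-0.0265,"dz":0,"rx":-0.034,"ry":-0.48,"rz":0,"fingers":-1},{"dx":-0.006,"dy":-0.0265,"dz":0,"rx":-0.043,"ry":-0.6,"rz":0,"fingers":-1},{"dx":-0.006,"dy":-0.0265,"dz":0,"rx":-0.05,"ry":-0.7,"rz":0,"fingers":-1},{"dx":-0.006,"dy":-0.0265,"dz":0,"rx":-0.05,"ry":-0.7,"rz":0,"fingers":-1},{"dx":-0.006,"dy":-0.0265,"dz":0,"rx":-0.05,"ry":-0.7,"rz":0,"fingers":-1},{"dx":-0.006,"dy":-0.0265,"dz":0,"rx":-0.05,"ry":-0.7,"rz":0,"fingers":-1},{"dx":-0.006,"dy":-0.0265,"dz":0,"rx":-0.05,"ry":-0.7,"rz":0,"fingers":-1}]'
python3 - <<'E'
from h import *
s=robot.read_state();print(s["joint_positions"].round(1),s["orientation"],s["tcp_pos"])
a=robot.get_image("scene");b=robot.get_image("top")
A=cv2.resize(a["color"][80:250,300:450],(424,480))
B=cv2.resize(b["color"][180:270,370:470],(533,480),interpolation=cv2.INTER_CUBIC)
cv2.imwrite("pics/p4.png",cv2.resize(np.hstack([A,B]),(800,401))[:,:,::-1])
E
```

```text
clock: 13.65
tcp_pos: [0.4013, -0.2355, 0.1948]
orientation: [180.0, -0.0, -4.1]
contact_force: [1.5, -1.2, -0.3]
width: 0.002
grasp_force: 0.0
clock: 14.48
tcp_pos: [0.3976, -0.2596, 0.1928]
orientation: [-179.9, -40.0, -4.0]
contact_force: [-0.2, 0.7, 0.2]
width: -0.004
grasp_force: 0.0
[ 30.  -20.5  14.4 137.2 -35.3  36.2 -25.1] [-179.8941133   -39.95394148   -4.04901586] [ 0.39757202 -0.25958101  0.19282938]
```

View pics/p4.png

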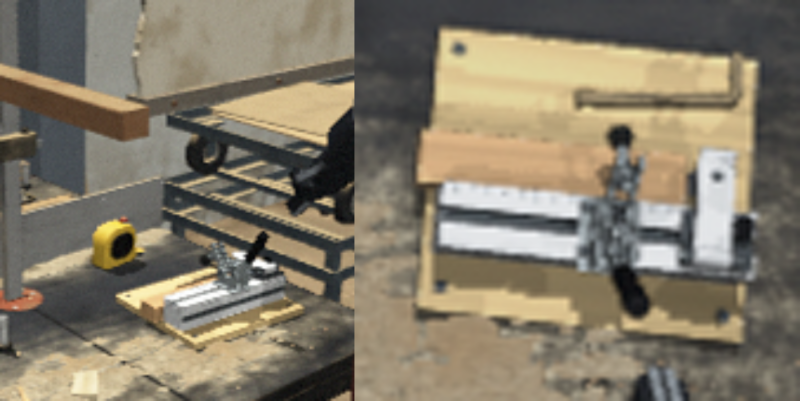

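The right half shows the blank flat along the fence with its end at the stop's leg, about (690,175). The fingers wait in front of the handle at (660,385). Descending.

```bash
python3 -m handwheel '[{"dx":0.005,"dy":-0.0004,"dz":-0.03,"rx":0,"ry":0,"rz":0,"fingers":-1},{"dx":0.01,"dy":-0.0007,"dz":-0.06,"rx":0,"ry":0,"rz":0,"fingers":-1},{"dx":0.018,"dy":-0.0013,"dz":-0.085,"rx":0,"ry":0,"rz":0,"fingers":-1},{"dx":0.03,"dy":-0.002,"dz":-0.088,"rx":0,"ry":0,"rz":0,"fingers":-1},{"dx":0.03,"dy":-0.002,"dz":-0.088,"rx":0,"ry":0,"rz":0,"fingers":-1},{"dx":0.03,"dy":-0.002,"dz":-0.088,"rx":0,"ry":0,"rz":0,"fingers":-1},{"dx":0.03,"dy":-0.002,"dz":-0.088,"rx":0,"ry":0,"rz":0,"fingers":-1},{"dx":0.03,"dy":-0.002,"dz":-0.088,"rx":0,"ry":0,"rz":0,"fingers":-1},{"dx":0.03,"dy":-0.002,"dz":-0.088,"rx":0,"ry":0,"rz":0,"fingers":-1},{"dx":0.03,"dy":-0.002,"dz":-0.088,"rx":0,"ry":0,"rz":0,"fingers":-1}]'
python3 - <<'E'
from h import *
s=robot.read_state();print(s["joint_positions"].round(1))
a=robot.get_image("scene");b=robot.get_image("top")
A=cv2.resize(a["color"][130:230,360:460],(400,400))
B=cv2.resize(b["color"][200:270,400:470],(400,400),interpolation=cv2.INTER_CUBIC)
cv2.imwrite("pics/p5.png",np.hstack([A,B])[:,:,::-1])
E
```

```text
clock: 15.42
tcp_pos: [0.4209, -0.2622, 0.1149]
orientation: [179.4, -39.3, -3.4]
contact_force: [1.0, 0.5, 0.5]
width: -0.001
grasp_force: 0.0
[104.6  -9.3 -55.9 137.4 -67.7  36.    6.7]
```

View pics/p5.png

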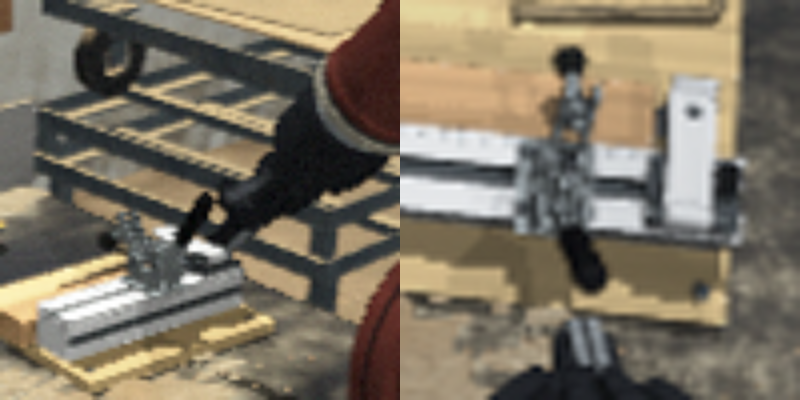

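The right half shows the fingertips in line with the handle (tips at about (590,325), handle end at (585,280)) and short of it. I push along the handle's arc.

```bash
python3 -m handwheel '[{"dx":0.003,"dy":-0.0002,"dz":0,"rx":0,"ry":0,"rz":0,"fingers":-1},{"dx":0.006,"dy":-0.0004,"dz":0,"rx":0,"ry":0,"rz":0,"fingers":-1},{"dx":0.009,"dy":-0.0006,"dz":0.001,"rx":0,"ry":0,"rz":0,"fingers":-1},{"dx":0.012,"dy":-0.0009,"dz":0.0025,"rx":0,"ry":0,"rz":0,"fingers":-1},{"dx":0.015,"dy":-0.0011,"dz":0.004,"rx":0,"ry":0,"rz":0,"fingers":-1},{"dx":0.018,"dy":-0.0013,"dz":0.006,"rx":0,"ry":0,"rz":0,"fingers":-1},{"dx":0.021,"dy":-0.0015,"dz":0.008,"rx":0,"ry":0,"rz":0,"fingers":-1},{"dx":0.024,"dy":-0.0017,"dz":0.009,"rx":0,"ry":0,"rz":0,"fingers":-1},{"dx":0.027,"dy":-0.0019,"dz":0.01,"rx":0,"ry":0,"rz":0,"fingers":-1},{"dx":0.03,"dy":-0.0021,"dz":0.011,"rx":0,"ry":0,"rz":0,"fingers":-1}]'
python3 -c "
from h import *
print(robot.read_state()['joint_positions'].round(1))"
```

```text
clock: 16.35
tcp_pos: [0.4508, -0.2655, 0.127]
orientation: [179.2, -39.3, -3.3]
contact_force: [-2.7, 1.1, 0.8]
width: 0.0
grasp_force: 1.0
[103.8  -7.4 -58.8 134.3 -64.2  33.3   0.6]
```

```bash
python3 -m handwheel '[{"dx":0.003,"dy":-0.0002,"dz":-0.0005,"rx":0,"ry":0,"rz":0,"fingers":-1},{"dx":0.006,"dy":-0.0004,"dz":-0.001,"rx":0,"ry":0,"rz":0,"fingers":-1},{"dx":0.009,"dy":-0.0006,"dz":-0.0015,"rx":0,"ry":0,"rz":0,"fingers":-1},{"dx":0.012,"dy":-0.0009,"dz":-0.002,"rx":0,"ry":0,"rz":0,"fingers":-1},{"dx":0.015,"dy":-0.0011,"dz":-0.003,"rx":0,"ry":0,"rz":0,"fingers":-1},{"dx":0.018,"dy":-0.0013,"dz":-0.0035,"rx":0,"ry":0,"rz":0,"fingers":-1},{"dx":0.021,"dy":-0.0015,"dz":-0.004,"rx":0,"ry":0,"rz":0,"fingers":-1},{"dx":0.024,"dy":-0.0017,"dz":-0.005,"rx":0,"ry":0,"rz":0,"fingers":-1},{"dx":0.026,"dy":-0.0018,"dz":-0.005,"rx":0,"ry":0,"rz":0,"fingers":-1},{"dx":0.028,"dy":-0.002,"dz":-0.005,"rx":0,"ry":0,"rz":0,"fingers":-1}]'
python3 -m handwheel '[{"dx":0.001,"dy":0,"dz":0,"rx":0,"ry":0,"rz":0,"fingers":-1},{"dx":0.002,"dy":0,"dz":0,"rx":0,"ry":0,"rz":0,"fingers":-1},{"dx":0.002,"dy":0,"dz":0,"rx":0,"ry":0,"rz":0,"fingers":-1},{"dx":0.002,"dy":0,"dz":0,"rx":0,"ry":0,"rz":0,"fingers":-1},{"dx":0.002,"dy":0,"dz":0,"rx":0,"ry":0,"rz":0,"fingers":-1},{"dx":0.002,"dy":0,"dz":0,"rx":0,"ry":0,"rz":0,"fingers":-1},{"dx":0.002,"dy":0,"dz":0,"rx":0,"ry":0,"rz":0,"fingers":-1},{"dx":0.002,"dy":0,"dz":0,"rx":0,"ry":0,"rz":0,"fingers":-1},{"dx":0.002,"dy":0,"dz":0,"rx":0,"ry":0,"rz":0,"fingers":-1},{"dx":0.002,"dy":0,"dz":0,"rx":0,"ry":0,"rz":0,"fingers":-1}]'
```

```text
clock: 17.18
tcp_pos: [0.4789, -0.2675, 0.122]
orientation: [179.2, -39.3, -3.4]
contact_force: [0.0, -0.1, -0.0]
width: 0.002
grasp_force: 0.0
clock: 18.02
tcp_pos: [0.4797, -0.2676, 0.1215]
orientation: [179.2, -39.2, -3.4]
contact_force: [-12.8, 3.2, 9.5]
width: 0.004
grasp_force: 7.6
```

```bash
python3 -m handwheel '[{"dx":-0.01,"dy":0.0007,"dz":0,"rx":0,"ry":0,"rz":0,"fingers":-1},{"dx":-0.025,"dy":0.0018,"dz":0.01,"rx":0,"ry":0,"rz":0,"fingers":-1},{"dx":-0.035,"dy":0.0025,"dz":0.02,"rx":0,"ry":0,"rz":0,"fingers":-1},{"dx":-0.045,"dy":0.003,"dz":0.03,"rx":0,"ry":0,"rz":0,"fingers":-1},{"dx":-0.055,"dy":0.003,"dz":0.04,"rx":0,"ry":0,"rz":0,"fingers":-1},{"dx":-0.06,"dy":0.003,"dz":0.05,"rx":0,"ry":0,"rz":0,"fingers":-1},{"dx":-0.06,"dy":0.003,"dz":0.06,"rx":0,"ry":0,"rz":0,"fingers":-1},{"dx":-0.06,"dy":0.003,"dz":0.06,"rx":0,"ry":0,"rz":0,"fingers":-1},{"dx":-0.06,"dy":0.003,"dz":0.06,"rx":0,"ry":0,"rz":0,"fingers":-1},{"dx":-0.06,"dy":0.003,"dz":0.06,"rx":0,"ry":0,"rz":0,"fingers":-1}]'
python3 - <<'E'
from h import *
a=robot.get_image("scene");b=robot.get_image("top")
A=cv2.resize(a["color"][150:230,350:430],(400,400),interpolation=cv2.INTER_CUBIC)
B=cv2.resize(b["color"][185:265,385:465],(400,400),interpolation=cv2.INTER_CUBIC)
cv2.imwrite("pics/p6.png",np.hstack([A,B])[:,:,::-1])
E
```

```text
clock: 18.85
tcp_pos: [0.4206, -0.2642, 0.1813]
orientation: [179.2, -39.3, -3.3]
contact_force: [0.4, 0.3, 0.7]
width: -0.0
grasp_force: 0.0
```

View pics/p6.png

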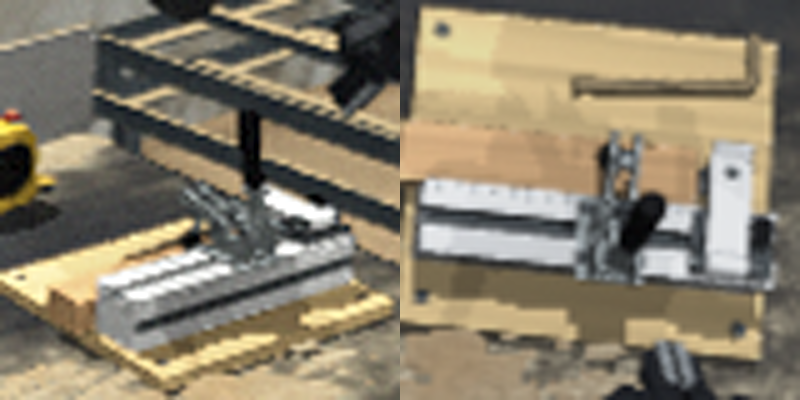

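The handle is swung past upright (tip at about (655,205) on the right) and the bar is down on the blank. I'll check the handle tip against the expected locked position, with 0.45 and 0.6 rad for comparison.

Run:
```python
from h import *
p=[.5035,-.1882,-.0711];c,s=np.cos(p[2]),np.sin(p[2])
w=lambda x,y,z:[p[0]+(c*x-s*y)/1e3,p[1]+(s*x+c*y)/1e3,z/1e3]
for n,x0,y0 in(("scene",350,150),("top",385,185)):
    im=robot.get_image(n)
    P=[w(-19+82*np.sin(f),-80,74+82*np.cos(f)) for f in(-.05,.1,.25)]+[w(20,-129,36),w(54,-129,36),w(54,36,36),w(20,36,36)]
    print(n,((proj(im,P)-[x0,y0])*5+[400*(n=="top"),0]).round().tolist())
    for t in("clamp_handle","blank"):
        for r in robot.silhouettes(im,t)[:1]:
            q=np.argwhere(r["region"])[:,::-1];print(t,round(r["conf"],2),((q.min(0)-[x0,y0])*5+[400*(n=="top"),0]),((q.max(0)+1-[x0,y0])*5+[400*(n=="top"),0]))
```

```text
scene [[274.0, 111.0], [260.0, 106.0], [247.0, 103.0], [268.0, 241.0], [235.0, 225.0], [47.0, 281.0], [80.0, 300.0]]
clamp_handle 0.51 [230 110] [265 235]
blank 0.72 [ 45 275] [ 95 330]
top [[653.0, 251.0], [654.0, 226.0], [654.0, 203.0], [695.0, 210.0], [698.0, 150.0], [400.0, 121.0], [395.0, 181.0]]
blank 0.86 [385 115] [695 205]
```

The handle tip and blank corners match the locked, seated positions to within a pixel or so of the image. Handing in.

```bash
python3 -c "
from plant import robot
print(robot.hand_in())"
```

```text
the job is handed in; nothing more can be done
None
```

The job is handed in at about 19 s on the robot's clock: the stop is down, the blank is seated against fence and stop, and the clamp is locked on it. The last pictures match the expected positions, but the hand-in gave back no verdict.

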